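# Level the sagging instrument shelf with the right support block

## Task

The little shelf under the bench meter sags towards the robot: pick the one of the three look-alike blue support blocks whose height brings it nearest to level, and slide it sloping end first, square and on the shelf's centre line, under the front lip and gently home against the red stop bar. Only the right block goes in: the other two stay where they are, and nothing else on the bench is disturbed.

Things in the scene. Friction and masses are not known exactly. Their poses are not given: they have to be found in the camera images.
- stand: Fixed wooden stand of the shelf; its height differs each run (origin up to 11 mm above or below the bench). Origin: below the middle of the level lip. x = the way the block slides in (away from the robot), y left, z up. Level, the lip's underside is at x 0, z 74 mm: the ideal block height is 74 mm + the origin's height over the bench. The red stop bar's near face is at x 105, z 10 to 45 mm.
- meter_front (a point): middle of the lower front edge of the bench meter on the shelf (moves with it): x = -29 mm, z = 116 mm of the stand when level. The meter is 190 mm wide, 72 mm high, 200 mm deep and juts out 20 mm over the lip, so near the shelf the tool must lean back towards the robot. Board under it: 16 mm. Side cheeks: y +-106 to 118 mm, from x = 30 mm.
- shelf_lip (a point): middle of the underside of the shelf's front lip, a free-turning roller, 18 mm thick, 200 mm long. It turns with the shelf about a hinge 190 mm behind it. Its axes are the stand's when level; at the start x points up by 0.06 rad (lip 11 mm low). Within 0.028 rad (lip within 5 mm) counts as level. Shelf and meter press down with about 5 N.
- block_a: one of three look-alike blue plastic support blocks, 150 mm long (x), 46 mm wide (y), upright on the bench at the start. The three are 66, 74 and 82 mm high, but which is which is not told: measure. Origin: centre of the underside. The full-height flat top runs from x = -75 mm (near end) to +25 mm; from there it slopes down to 46 mm high at the sloping end, x = +75 mm. Weight 0.2 to 0.45 kg.
- block_b: one of three look-alike blue plastic support blocks, 150 mm long (x), 46 mm wide (y), upright on the bench at the start. The three are 66, 74 and 82 mm high, but which is which is not told: measure. Origin: centre of the underside. The full-height flat top runs from x = -75 mm (near end) to +25 mm; from there it slopes down to 46 mm high at the sloping end, x = +75 mm. Weight 0.2 to 0.45 kg.
- block_c: one of three look-alike blue plastic support blocks, 150 mm long (x), 46 mm wide (y), upright on the bench at the start. The three are 66, 74 and 82 mm high, but which is which is not told: measure. Origin: centre of the underside. The full-height flat top runs from x = -75 mm (near end) to +25 mm; from there it slopes down to 46 mm high at the sloping end, x = +75 mm. Weight 0.2 to 0.45 kg.
- nose_a (a point): middle of the upright face of the sloping end of block_a, 20 mm above its underside
- nose_b (a point): middle of the upright face of the sloping end of block_b, 20 mm above its underside
- nose_c (a point): middle of the upright face of the sloping end of block_c, 20 mm above its underside
- screwdriver: bystander, leave alone: screwdriver lying on the bench
- flux: bystander, leave alone: small bottle, 44 mm across, 110 mm high, upright
- spool: bystander, leave alone: solder spool standing upright, 64 mm across, 48 mm high
- handmeter: bystander, leave alone: orange handheld meter lying flat, 160 x 78 x 36 mm
- mug: bystander, leave alone: white mug, 80 mm across, 90 mm high
- wrench: bystander, leave alone: wrench lying on the bench
Things that resemble listed ones, but are neither listed nor needed, are in the scene too. Leave any pink or yellow look-alike of the block_c alone.

How it is judged:
By the outcome, as a careful person would: the job done as asked, in the order asked, and still so for the second after the job is handed in, with the robot touching nothing.
It also fails if it takes over 66 s, if anything falls off the work surface, if the arm or the gripper's body presses on something with over 40 N, if the wrist force passes 120 N, or if a joint passes its speed limit or range.

## Robot

A 6-joint arm with a two-finger parallel gripper is mounted at the origin on the work surface. World frame = base frame: x ahead of the robot, y to its left, z up, the work surface at z = 0. Lengths are in mm, angles in rad, forces in N, time in s.
With the tool pointing down it reaches from about 350 to 875 mm from the base axis. Payload 4.2 kg.
Tool frame: the origin (TCP) lies on the mounting face of the last link; the fingertips stand 173 mm ahead of it and the grasp point (between the pads) lies 155 mm ahead of it; z points along the fingers, y is the line along which they close (so a half turn about z gives the same grasp; the last joint's range is limited). The gripper opens to 85 mm and grips with 20 to 120 N. Pads are 22 mm wide; open, the fingers measure 114 mm over their backs; the gripper's body (76 mm by 85 mm) begins 54 mm behind the grasp point. The pads swing forward as they close: fully open they stand 13 mm farther back than shut.
Start: joints at [-0.955, 0.385, 0.008, 0, -1.194, -0.259], TCP at [218.313, -585.61, 404.712] pointing down, gripper open.
Joint ranges: [-3.14, 3.14], [-1.21, 2.06], [-1.07, 1.41], [-3.16, 2.05], [-2.99, -0.16], [-3.1, 3.1]. Speed limits (rad/s): [2.79, 2.79, 3.14, 3.14, 3.14, 3.14].

## Interface

Orientations are given as a unit quaternion [x, y, z, w].
In Python, from bench import arm gives the robot as it stands. The module is installed in compiled form; this text tells all that it offers.
- The arm moves only by the tool move_arm, never from a script. Its arguments are lists of equal length, an entry for each row: "fingers": the finger opening in mm, from 0 to 85.4; "travel": the shift along the tool's x, y, z in mm, a list of three; "dr": the turn, a rotation vector about the tool's x, y, z in rad, a list of three. A call has 1 to 10 rows; each row is the pose to reach, as a shift and turn from the pose commanded when the call began, along the tool's axes at that moment; what a row does not reach only later rows make up. A row lasts 1/10 s, in which the tool goes at most 50 mm and 8.59 degrees, less where a joint would pass 70% of its speed; a pose out of reach is approached as far as the arm can. A call with a gripper value outside its range is refused whole. The fingers move at their own pace and stop on an object; the grip force is fixed at half the most. Time passes only in rows, so rows that repeat a pose let the fingers close. It gives the time, the measured TCP pose, the force, the opening and the grip force at its end, in the units of the state.
- arm.read_state(): the state, without advancing time (a new reading comes with each control period).
- arm.get_image(name): name is "scene" or "top" or "wrist"; returns the picture (420x560x3 uint8, red, green, blue); there is no depth.
- arm.camera_model(name): a dict with "intrinsics" (3x3 intrinsics, pixels), "pose" (4x4, takes a point from camera to world coordinates). Camera axes: x right, y up, looking along -z (the intrinsics and any distortion apply to the point x, -y, -z); pixel columns grow to the right and rows downward; lengths in mm; the calibration is good to about 2 mm. A picture is of the moment at which its call begins: read the wrist's pose just before it. camera_model takes no time and is no camera call; for the wrist camera it gives the pose at the moment of the call.
- arm.job_done(): hands the job in; it is judged then, once.
The state is a dict: "clock": time; "joints": joint angles; "joint_vel": joint speeds; "joint_efforts": joint torques, N m; "position": TCP position; "ee_rot": TCP orientation; "contact_force": force on the tool from outside, world axes, zero at the start; "wrist_torque": the same for the moment, N m; "gripper_width": finger opening in mm; "grasp_force": force on a finger pad.
Only numpy, scipy, OpenCV 4.12 (cv2) and the standard library are available. Lean on these libraries where they do the work, as an engineer would, in place of code of your own. Each camera call takes 0.05 s, during which the arm holds its last target. There are 200 camera calls.

## Working session

There is one attempt and no reset: what is moved stays moved. The work goes in short steps, Python scripts to look and compute and a tool call to move; the robot and the scene stay as the last step left them, time stands still between calls to the robot, and variables do not carry over. Pictures are saved under pics/ and viewed, at most 10 in all, crops included, and the job is handed in when it is done.

Besides the shell and the picture viewer there is one more tool, called in YAML: its name, and indented under it one key for each argument. move_arm: Moves the arm, as the interface text tells. Its arguments: {"type":"object","properties":{"fingers":{"type":"array","items":{"type":"number"}},"travel":{"type":"array","items":{"type":"array","items":{"type":"number"}}},"dr":{"type":"array","items":{"type":"array","items":{"type":"number"}}}},"required":["fingers","travel","dr"]}

```bash
mkdir -p pics; ls; python3 - <<'E'
from bench import arm
import cv2,numpy as np,pickle
np.set_printoptions(precision=3,suppress=True)
d={}
for n in ("scene","top"):
    im=arm.get_image(n);cv2.imwrite(f"pics/{n}0.png",im[:,:,::-1]);m=arm.camera_model(n);d[n]=(im,m);print(n,m["intrinsics"],m["pose"],m.keys())
pickle.dump(d,open("d0.pkl","wb"))
print(arm.read_state())
E
```

```text
pics
scene [[450.393   0.    279.142]
 [  0.    450.393 210.407]
 [  0.      0.      1.   ]] [[   0.684   -0.611    0.399 1018.57 ]
 [   0.73     0.58    -0.361 -524.838]
 [  -0.011    0.538    0.843 1194.774]
 [   0.       0.       0.       1.   ]] dict_keys(['intrinsics', 'pose'])
top [[540.397   0.    269.544]
 [  0.    540.397 211.397]
 [  0.      0.      1.   ]] [[  -0.019    0.987   -0.159  187.053]
 [  -1.      -0.021   -0.01   -58.503]
 [  -0.013    0.158    0.987 1916.434]
 [   0.       0.       0.       1.   ]] dict_keys(['intrinsics', 'pose'])
{'clock': 0.1, 'joints': array([-0.955,  0.385,  0.007, -0.   , -1.194, -0.259]), 'joint_vel': array([-0.001, -0.002,  0.005,  0.003, -0.001, -0.   ]), 'joint_efforts': array([ -0.   , -39.332,  18.893,   4.198,  -0.003,   0.   ]), 'position': array([ 218.281, -585.456,  403.735]), 'ee_rot': array([-0.177,  0.984,  0.001, -0.   ]), 'contact_force': array([ 0.463, -0.13 ,  0.036]), 'wrist_torque': array([ 0.031,  0.027, -0.044]), 'grasp_force': 0.0, 'gripper_width': 85.20890864079139}
```

View pics/scene0.png

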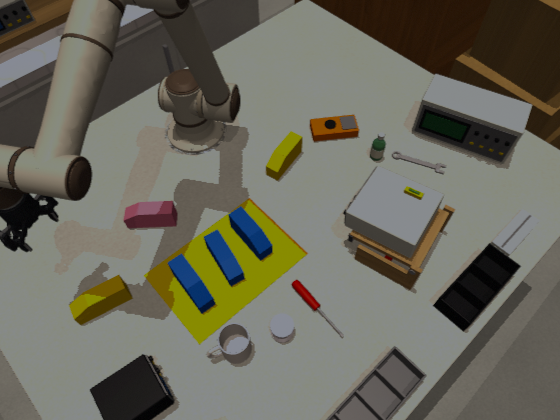

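View pics/top0.png

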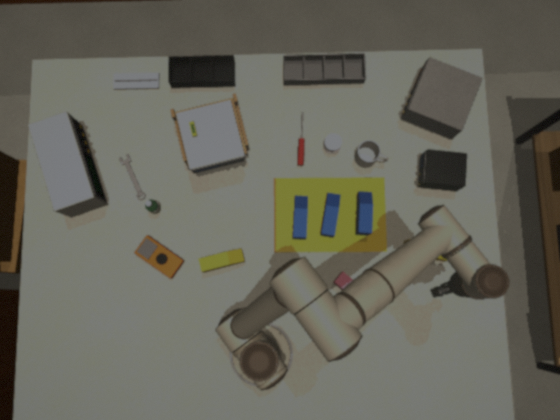

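The scene picture shows the three blue blocks on a yellow mat at about (190,282), (224,257) and (250,232). The shelf is at about (395,225), and the pink and yellow decoys are off the mat. In the top view the blocks are at (300,217), (331,215) and (365,213), and the shelf is at (211,138) with its front facing down, towards the robot.

```bash
cat > h.py <<'E'
from bench import arm
import cv2,numpy as np
from scipy.spatial.transform import Rotation as R
np.set_printoptions(precision=3,suppress=True)
def ray(m,uv):
    K,P=m["intrinsics"],m["pose"]
    p=np.c_[np.atleast_2d(uv),np.ones(len(np.atleast_2d(uv)))]@np.linalg.inv(K).T
    return P[:3,3],(p*[1,-1,-1])@P[:3,:3].T
def onplane(m,uv,z):
    c,d=ray(m,uv); return c+d*((z-c[2])/d[:,2])[:,None]
def proj(m,X):
    q=(np.atleast_2d(X)-m["pose"][:3,3])@m["pose"][:3,:3]; q=q*[1,-1,-1]; q=q@m["intrinsics"].T
    return q[:,:2]/q[:,2:]
def tri(obs): # [(model,uv),...]
    A=np.zeros((3,3));b=np.zeros(3)
    for m,uv in obs:
        c,d=ray(m,uv);d=d[0]/np.linalg.norm(d[0]);Q=np.eye(3)-np.outer(d,d);A+=Q;b+=Q@c
    X=np.linalg.solve(A,b); return X,[np.linalg.norm(proj(m,X)[0]-uv) for m,uv in obs]
def blue(im):
    h=cv2.cvtColor(im,cv2.COLOR_RGB2HSV); return cv2.inRange(h,(105,130,30),(128,255,255))
def contours(mask,amin=150):
    return [c for c in cv2.findContours(mask,cv2.RETR_EXTERNAL,cv2.CHAIN_APPROX_NONE)[0] if cv2.contourArea(c)>amin]
def goto(pos,rot,s=None):
    """world target -> travel, dr in present tool axes"""
    s=s or arm.read_state(); r0=R.from_quat(s["ee_rot"])
    print("travel",r0.inv().apply(np.array(pos)-s["position"]),"dr",(r0.inv()*rot).as_rotvec())
def tool(yaw,lean=0):
    """pointing down, tool y along heading-left; yaw=heading of tool -> x ahead; lean: tilt wrist back to robot"""
    z=np.array([np.sin(lean)*np.cos(yaw),np.sin(lean)*np.sin(yaw),-np.cos(lean)])
    y=np.array([-np.sin(yaw),np.cos(yaw),0]); return z,y
def toolrot(yaw,lean=0,flip=1):
    z,y=tool(yaw,lean); y=y*flip; x=np.cross(y,z); return R.from_matrix(np.c_[x,y,z])
def snap(n,name):
    m=arm.camera_model(n); im=arm.get_image(n); cv2.imwrite(f"pics/{name}.png",im[:,:,::-1])
    import pickle; pickle.dump((im,m),open(f"{name}.pkl","wb")); return im,m
E
python3 - <<'E'
from h import *
import pickle
d=pickle.load(open("d0.pkl","rb"))
im,m=d["top"]
for c in contours(blue(im),100): r=cv2.minAreaRect(c); print("top",r,onplane(m,r[0],75))
im,m=d["scene"]
for c in contours(blue(im),100): r=cv2.minAreaRect(c); print("scene",r,onplane(m,r[0],40))
m=d["top"][1]
print("shelf top box pts",onplane(m,[[180,112],[238,100],[247,160],[190,172],[152,206],[300,150],[301,165],[302,115],[135,180],[158,256],[220,260],[365,155],[332,144]],[180]*4+[100]+[10]*8 if 0 else 0))
print("meter at 180:",onplane(m,[[176,112],[238,100],[245,160],[190,172]],180))
w=arm.camera_model("wrist");T=arm.read_state();Rt=R.from_quat(T["ee_rot"]).as_matrix()
print("wrist K",w["intrinsics"],"cam in tool",Rt.T@(w["pose"][:3,3]-T["position"]),Rt.T@w["pose"][:3,:3])
E
```

```text
top ((300.0, 217.0), (38.0, 10.0), 90.0) [[ 461.341 -145.246   75.   ]]
top ((330.3067626953125, 214.39056396484375), (10.813405990600586, 39.1466064453125), 8.972626686096191) [[ 468.249 -249.769   75.   ]]
top ((364.900146484375, 212.49600219726562), (11.590731620788574, 38.808963775634766), 2.2906100749969482) [[ 472.36  -368.913   75.   ]]
scene ((191.37322998046875, 282.7859802246094), (60.35057067871094, 18.870813369750977), 54.1623420715332) [[ 477.458 -368.144   40.   ]]
scene ((223.85293579101562, 257.0882263183594), (55.5655403137207, 18.178848266601562), 59.03623962402344) [[ 477.987 -252.539   40.   ]]
scene ((250.19923400878906, 232.46066284179688), (55.669097900390625, 20.857019424438477), 49.08561706542969) [[ 468.805 -144.522   40.   ]]
shelf top box pts [[ 875.464  285.002    0.   ]
 [ 916.979   69.276    0.   ]
 [ 686.811   38.63     0.   ]
 [ 646.486  246.831    0.   ]
 [ 523.746  383.615    0.   ]
 [ 720.103 -155.68     0.   ]
 [ 663.724 -157.747    0.   ]
 [ 853.301 -166.781    0.   ]
 [ 621.05   447.118    0.   ]
 [ 342.913  359.414    0.   ]
 [ 324.343  138.876    0.   ]
 [ 695.988 -391.857    0.   ]
 [ 740.117 -273.322    0.   ]]
meter at 180: [[811.121 266.211 180.   ]
 [848.421  57.274 180.   ]
 [640.019  36.123 180.   ]
 [603.334 218.152 180.   ]]
wrist K [[340.723   0.    280.579]
 [  0.    340.723 209.426]
 [  0.      0.      1.   ]] cam in tool [80.376 -0.064 30.564] [[-0.001  0.95   0.312]
 [ 1.     0.001 -0.   ]
 [-0.     0.312 -0.95 ]]
```

```bash
python3 -c "
from h import *
goto([460,-320,390],toolrot(0))"
```

```text
travel [-319.194  164.323   14.028] dr [ 0.002 -0.     0.357]
```

move_arm:
  fingers: [85,85,85,85,85,85,85,85,85,85]
  travel:
    - [-319,164,14]
    - [-319,164,14]
    - [-319,164,14]
    - [-319,164,14]
    - [-319,164,14]
    - [-319,164,14]
    - [-319,164,14]
    - [-319,164,14]
    - [-319,164,14]
    - [-319,164,14]
  dr:
    - [0,0,0.357]
    - [0,0,0.357]
    - [0,0,0.357]
    - [0,0,0.357]
    - [0,0,0.357]
    - [0,0,0.357]
    - [0,0,0.357]
    - [0,0,0.357]
    - [0,0,0.357]
    - [0,0,0.357]

```text
clock: 1.1
position: [459.7, -320.7, 390.4]
ee_rot: [0.0, 1.0, 0.0, -0.001]
contact_force: [-0.8, -0.1, 0.2]
gripper_width: 85.3
grasp_force: 0.0
```

```bash
python3 -c "
from h import *
im,m=snap('wrist','w1'); goto([460,-190,390],toolrot(0)); print(arm.read_state()['position'],m['pose'][:3,3])"
```

```text
travel [ -0.561 131.205   0.512] dr [ 0.    -0.001 -0.001]
[ 459.279 -321.204  390.487] [ 379.32  -320.897  359.898]
```

View pics/w1.png

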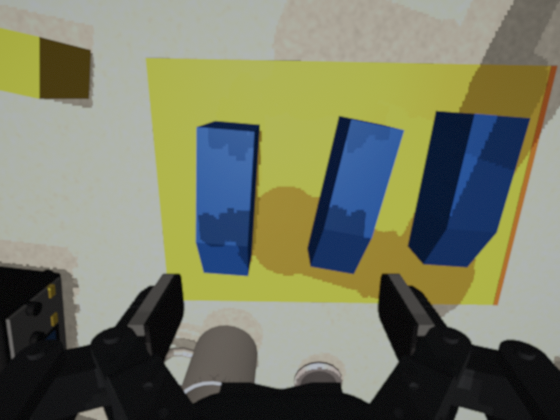

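The wrist view has the robot's side at the top and +y to the right. Blocks lie at about (228,195), (355,195) and (470,190), and each has its full-height near end at the top and its slope at the bottom (rows 245–272), pointing away from the robot. I'll take a second view for parallax.

move_arm:
  fingers: [85,85,85,85,85]
  travel:
    - [0,50,0]
    - [0,100,0]
    - [0,131,0]
    - [0,131,0]
    - [0,131,0]
  dr:
    - [0,0,0]
    - [0,0,0]
    - [0,0,0]
    - [0,0,0]
    - [0,0,0]

```text
clock: 1.65
position: [459.4, -190.2, 391.1]
ee_rot: [0.0, 1.0, -0.0, 0.0]
contact_force: [-0.6, 0.1, 0.5]
gripper_width: 85.1
grasp_force: 0.0
```

```bash
python3 - <<'E'
from h import *
import pickle
snap('wrist','w2')
for n in ('w1','w2'):
    im,m=pickle.load(open(n+'.pkl','rb')); print(n,m['pose'][:3,3])
    k=blue(im); k=cv2.morphologyEx(k,cv2.MORPH_CLOSE,np.ones((3,3)))
    for c in contours(k,1000): 
        p=cv2.approxPolyDP(cv2.convexHull(c),3,True)[:,0]; print(cv2.contourArea(c),p.tolist())
# side by side crop
a=cv2.imread('pics/w1.png')[90:290,180:560];b=cv2.imread('pics/w2.png')[90:290,0:560]
cv2.imwrite('pics/w12.png',cv2.resize(b,None,fx=1.42,fy=1.42,interpolation=cv2.INTER_CUBIC))
E
```

```text
w1 [ 379.32  -320.897  359.898]
8079.5 [[212, 123], [257, 126], [246, 274], [205, 271], [197, 243], [198, 128]]
8573.0 [[340, 118], [402, 131], [371, 235], [352, 272], [312, 265], [309, 250]]
12219.0 [[528, 119], [495, 231], [466, 265], [424, 262], [410, 241], [437, 113]]
w2 [ 379.143 -190.353  360.484]
12733.0 [[34, 128], [86, 122], [130, 126], [137, 255], [121, 273], [78, 270], [50, 241]]
7645.5 [[209, 117], [252, 126], [226, 271], [185, 264], [184, 227], [196, 122]]
8069.0 [[366, 118], [351, 228], [339, 264], [298, 262], [296, 239], [308, 114]]
```

View pics/w12.png

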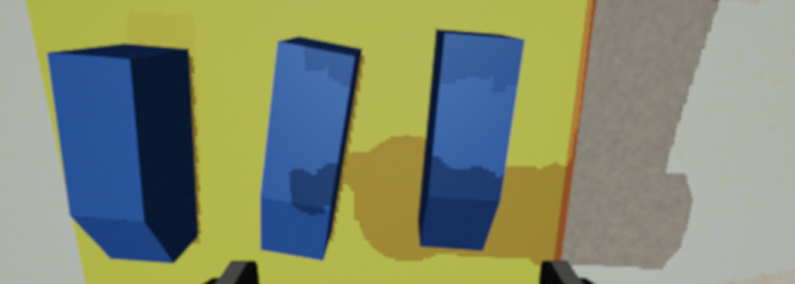

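```bash
python3 - <<'E'
from h import *
import pickle
m1=pickle.load(open('w1.pkl','rb'))[1];m2=pickle.load(open('w2.pkl','rb'))[1]
for n,a,b in [('L nl',(197.5,127.5),(34,127.5)),('L nr',(258,129),(91.5,131)),('L kl',(197,243),(50,241.5)),
 ('M nl',(340,117.5),(196,120)),('M nr',(402.5,130.5),(253,125.5)),('M kr',(371,235),(232,238)),
 ('R nr',(528.5,118.5),(366.5,117.5)),('R kr',(495.5,231),(351.5,228)),('R nl',(472,114),(310,113.5)), ]:
    print(n,*tri([(m1,a),(m2,b)]))
E
```

```text
L nl [ 401.561 -386.741   82.299] [np.float64(0.044421069135400504), np.float64(0.04487412341253433)]
L nr [ 403.066 -338.326   87.963] [np.float64(1.0667691207134617), np.float64(1.0729735882114255)]
L kl [ 500.391 -394.546   83.11 ] [np.float64(0.5618069124987533), np.float64(0.5613469191664858)]
M nl [ 397.265 -267.02    41.786] [np.float64(1.368905565654834), np.float64(1.3684489392976438)]
M nr [ 404.303 -214.412   56.233] [np.float64(2.374994905888219), np.float64(2.3650853117020825)]
M kr [ 502.769 -236.093   64.797] [np.float64(1.7298531924714446), np.float64(1.725909831965843)]
R nr [ 394.879 -121.109   76.523] [np.float64(0.3441471504222156), np.float64(0.33892732350399135)]
R kr [ 492.859 -126.162   72.441] [np.float64(1.2541092235972577), np.float64(1.2512003118749662)]
R nl [ 391.573 -166.63    75.439] [np.float64(0.11295417761680823), np.float64(0.11168079726298587)]
```

The heights triangulate to about 82 for the left block (y -365) and 74–75 for the right one (y -144), so the middle one is 66. Next I'll look at the shelf from the front.

```bash
python3 -c "
from h import *
goto([454,32,310],toolrot(.2,.75))"
```

```text
travel [  5.985 222.622  80.876] dr [-0.076 -0.747 -0.192]
```

move_arm:
  fingers: [85,85,85,85,85,85,85,85,85]
  travel:
    - [6,223,81]
    - [6,223,81]
    - [6,223,81]
    - [6,223,81]
    - [6,223,81]
    - [6,223,81]
    - [6,223,81]
    - [6,223,81]
    - [6,223,81]
  dr:
    - [-0.076,-0.747,-0.192]
    - [-0.076,-0.747,-0.192]
    - [-0.076,-0.747,-0.192]
    - [-0.076,-0.747,-0.192]
    - [-0.076,-0.747,-0.192]
    - [-0.076,-0.747,-0.192]
    - [-0.076,-0.747,-0.192]
    - [-0.076,-0.747,-0.192]
    - [-0.076,-0.747,-0.192]

```text
clock: 2.6
position: [474.2, -31.5, 322.4]
ee_rot: [-0.107, 0.926, 0.074, 0.355]
contact_force: [1.0, -0.6, -0.3]
gripper_width: 85.4
grasp_force: 0.0
```

```bash
python3 -c "
from h import *
im,m=snap('wrist','s1'); goto([430,150,310],toolrot(.2,.75)); s=arm.read_state();print(s['position'],s['joints'],m['pose'][:3,3])"
```

```text
travel [ 13.564 185.815  19.097] dr [ 0.081 -0.014 -0.003]
[474.039 -31.656 321.728] [ 0.241  0.133 -0.547 -0.342 -0.161 -1.266] [435.632 -36.697 246.101]
```

View pics/s1.png

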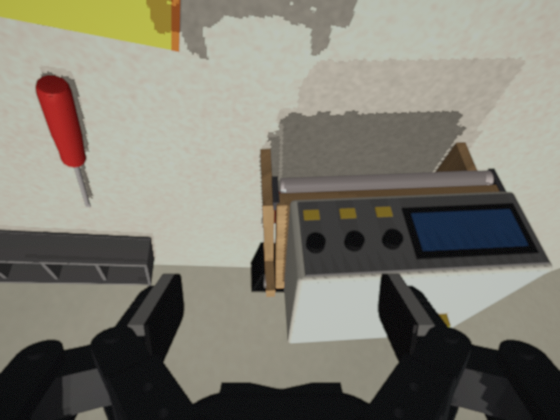

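The shelf is seen from the front-right, with the robot's side at the top. The lip roller runs from about (283,186) to (493,178). The meter's lower front edge runs from (290,203) to (519,194), and the wooden cheeks show at columns 267 and 465. Joint 5 is at its limit, so I'll take the second view with less lean.

```bash
python3 -c "
from h import *
goto([440,150,330],toolrot(.2,.55))"
```

```text
travel [ -7.134 184.553  10.73 ] dr [0.081 0.186 0.005]
```

move_arm:
  fingers: [85,85,85,85,85,85,85]
  travel:
    - [-7,185,11]
    - [-7,185,11]
    - [-7,185,11]
    - [-7,185,11]
    - [-7,185,11]
    - [-7,185,11]
    - [-7,185,11]
  dr:
    - [0.081,0.186,0.005]
    - [0.081,0.186,0.005]
    - [0.081,0.186,0.005]
    - [0.081,0.186,0.005]
    - [0.081,0.186,0.005]
    - [0.081,0.186,0.005]
    - [0.081,0.186,0.005]

```text
clock: 3.35
position: [451.8, 116.5, 347.8]
ee_rot: [-0.097, 0.959, 0.025, 0.264]
contact_force: [1.5, -0.4, 0.4]
gripper_width: 85.2
grasp_force: 0.0
```

```bash
python3 -c "
from h import *
im,m=snap('wrist','s2'); s=arm.read_state();print(s['position'],s['joints'],m['pose'][:3,3])
import pickle
a=pickle.load(open('s1.pkl','rb'))[0][130:290,240:560];b=im[100:330,150:470]
o=np.vstack([a,b]);cv2.imwrite('pics/s12.png',cv2.resize(o,None,fx=1.5,fy=1.5,interpolation=cv2.INTER_CUBIC)[:,:,::-1])"
```

```text
[451.101 119.952 347.681] [ 0.471  0.075 -0.893  1.041 -0.16  -2.83 ] [399.568 105.55  280.616]
```

View pics/s2.png

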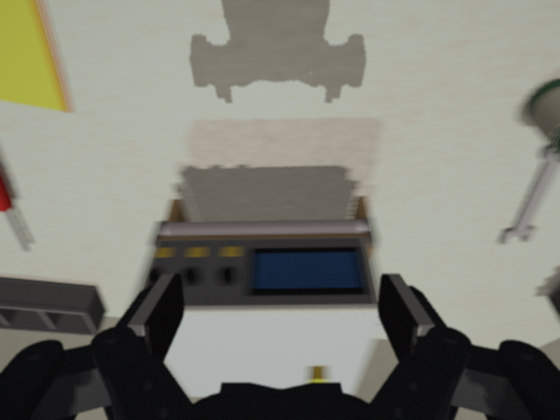

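View pics/s12.png

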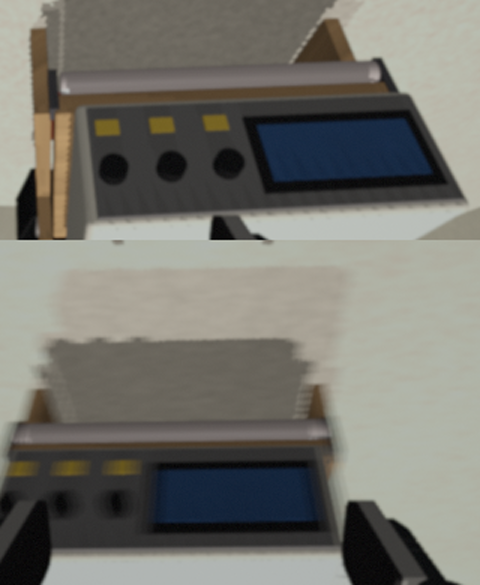

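Motion blur here, and the wrist is near its limit. I'll move to a better posture and settle before the picture.

```bash
python3 -c "
from h import *
goto([470,230,330],toolrot(0.1,.3))"
```

```text
travel [-26.746 103.832  35.832] dr [0.039 0.237 0.102]
```

move_arm:
  fingers: [85,85,85,85,85,85,85,85,85]
  travel:
    - [-27,104,36]
    - [-27,104,36]
    - [-27,104,36]
    - [-27,104,36]
    - [-27,104,36]
    - [-27,104,36]
    - [-27,104,36]
    - [-27,104,36]
    - [-27,104,36]
  dr:
    - [0.039,0.237,0.102]
    - [0.039,0.237,0.102]
    - [0.039,0.237,0.102]
    - [0.039,0.237,0.102]
    - [0.039,0.237,0.102]
    - [0.039,0.237,0.102]
    - [0.039,0.237,0.102]
    - [0.039,0.237,0.102]
    - [0.039,0.237,0.102]

```text
clock: 4.3
position: [471.6, 225.0, 330.4]
ee_rot: [-0.046, 0.988, 0.009, 0.149]
contact_force: [0.1, -0.3, -0.6]
gripper_width: 85.2
grasp_force: 0.0
```

```bash
python3 -c "
from h import *
im,m=snap('wrist','s3'); s=arm.read_state();print(s['position'],s['joints'],s['joint_vel'],m['pose'][:3,3])
import pickle
a=pickle.load(open('s1.pkl','rb'))[0][140:280,250:560]
cv2.imwrite('pics/s13.png',np.vstack([cv2.resize(a,(620,280)),im[150:450,0:560].repeat(1,0)[:, :560] if 0 else cv2.copyMakeBorder(im[100:420],0,0,0,60,0)])[:600,:,::-1])"
```

```text
[471.639 225.207 330.435] [ 0.783  0.23  -0.56   0.349 -0.572 -2.536] [ 0.006  0.002  0.004 -0.001  0.001 -0.   ] [404.237 218.702 277.642]
```

View pics/s13.png

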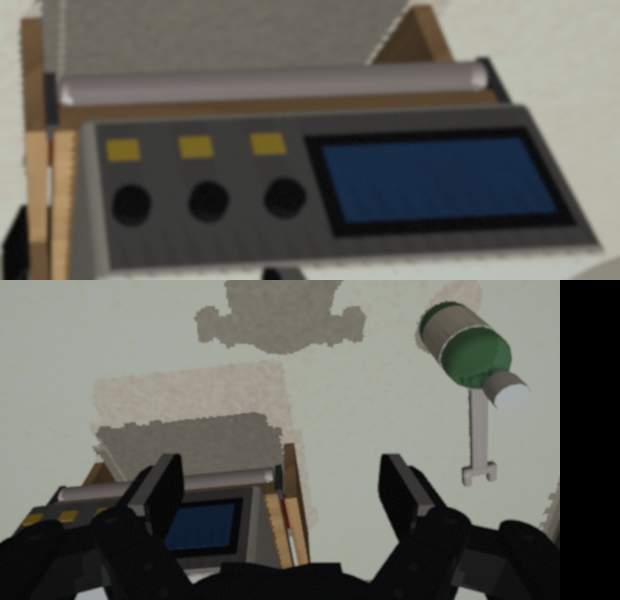

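In the picture the roller ends are at (282,186) and (493,177) in s1, and (60,315) and (272,298) in s3. The meter's lower front edge is just behind the roller.

```bash
python3 - <<'E'
from h import *
import pickle
(i1,m1),(i3,m3)=[pickle.load(open(n+'.pkl','rb')) for n in('s1','s3')]
# roller profile across its axis at columns: bright band rows
def band(im,cols,r0,r1):
    for c in cols:
        g=im[r0:r1,c].astype(int); print(c,r0,' '.join(f"{int(v.mean())}" for v in g))
band(i1,[310,390,470],165,215)
band(i3,[90,240],285,330)
for n,a,b in [('roll -y',(282.5,186),(60,315)),('roll +y',(492.5,177.5),(272,298)),('meter+y',(512,193),(269,308))]:
    print(n,*tri([(m1,a),(m3,b)]))
def row(im,r,c0,c1): print(r,c0,[im[r,c].astype(int).tolist() for c in range(c0,c1,2)])
row(i1,186,272,292);row(i1,178,484,502);row(i3,315,50,72);row(i3,298,262,284)
E
```

```text
310 165 103 102 102 103 104 103 101 101 102 102 101 97 92 93 98 100 103 106 110 115 120 122 121 119 119 117 106 84 70 70 72 73 73 74 79 84 74 60 55 54 55 56 54 57 68 77 84 83 84 83
390 165 103 104 104 103 102 102 100 99 95 90 94 97 100 102 105 109 112 116 118 118 118 115 112 99 78 66 67 66 67 68 70 78 81 71 61 58 58 58 58 59 61 65 74 77 79 81 82 83 84 84
470 165 72 74 75 79 80 84 88 92 96 99 101 103 108 110 114 115 116 115 113 107 94 75 67 66 67 68 67 73 78 76 62 54 54 55 53 54 54 54 53 43 27 13 10 11 16 27 39 45 44 44
90 285 162 163 160 151 137 122 101 79 64 59 58 56 56 56 55 54 52 51 53 57 62 68 71 75 80 83 87 92 94 95 96 97 95 82 60 49 48 43 41 41 41 41 41 43 40
240 285 93 94 94 92 86 71 67 71 75 79 83 87 91 96 99 100 102 103 101 87 65 51 46 43 39 38 38 39 38 39 37 34 25 16 7 6 5 8 10 9 9 7 10 7 9
roll -y [684.158  40.183  75.604] [np.float64(0.22426803879434268), np.float64(0.2384529341006948)]
roll +y [640.738 233.907  75.847] [np.float64(1.8172923446484224), np.float64(1.967667667975411)]
meter+y [626.475 230.681 100.415] [np.float64(0.012790203214122635), np.float64(0.014301016187533228)]
186 272 [[57, 50, 43], [39, 37, 40], [41, 40, 41], [76, 73, 68], [123, 116, 112], [166, 158, 155], [143, 135, 133], [127, 120, 118], [127, 120, 118], [128, 120, 119]]
178 484 [[118, 111, 108], [142, 134, 130], [160, 151, 147], [161, 152, 148], [144, 136, 133], [62, 58, 58], [40, 39, 41], [70, 71, 67], [163, 166, 153]]
315 50 [[162, 166, 156], [133, 137, 128], [51, 54, 50], [26, 25, 26], [89, 84, 81], [133, 124, 121], [108, 101, 99], [97, 91, 88], [97, 91, 88], [99, 92, 90], [99, 93, 91]]
298 262 [[107, 101, 99], [121, 114, 111], [148, 139, 136], [158, 152, 149], [162, 157, 154], [127, 124, 121], [55, 52, 51], [30, 29, 31], [27, 26, 28], [25, 25, 26], [46, 44, 40]]
```

Two rough estimates of the stand's height disagree (+3.7 and -2.5 mm). I need a view from a different elevation, where the meter's front corners are clear.

```bash
python3 -c "
from h import *
goto([560,110,520],toolrot(0.2,0))"
```

```text
travel [-129.83  -122.262 -158.781] dr [-0.012  0.299 -0.106]
```

move_arm:
  fingers: [85,85,85,85,85,85,85,85,85,85]
  travel:
    - [-130,-122,-159]
    - [-130,-122,-159]
    - [-130,-122,-159]
    - [-130,-122,-159]
    - [-130,-122,-159]
    - [-130,-122,-159]
    - [-130,-122,-159]
    - [-130,-122,-159]
    - [-130,-122,-159]
    - [-130,-122,-159]
  dr:
    - [-0.012,0.299,-0.106]
    - [-0.012,0.299,-0.106]
    - [-0.012,0.299,-0.106]
    - [-0.012,0.299,-0.106]
    - [-0.012,0.299,-0.106]
    - [-0.012,0.299,-0.106]
    - [-0.012,0.299,-0.106]
    - [-0.012,0.299,-0.106]
    - [-0.012,0.299,-0.106]
    - [-0.012,0.299,-0.106]

```text
clock: 5.35
position: [559.9, 112.1, 518.4]
ee_rot: [-0.101, 0.995, -0.001, -0.001]
contact_force: [0.1, 0.4, 0.9]
gripper_width: 85.1
grasp_force: 0.0
```

```bash
python3 - <<'E'
from h import *
import pickle
im,m=snap('wrist','s4'); s=arm.read_state();print(s['position'],s['joints'],abs(s['joint_vel']).max())
i1=pickle.load(open('s1.pkl','rb'))[0]; i3=pickle.load(open('s3.pkl','rb'))[0]
def up(a,f): return cv2.resize(a,None,fx=f,fy=f,interpolation=cv2.INTER_CUBIC)
# s1 crop x3 : corners ; s3 crop ; s4 crop, one sheet 800x600
W=np.zeros((600,800,3),np.uint8)
a=up(i1[165:285,275:560],2.8); W[:a.shape[0],:min(800,a.shape[1])]=a[:,:800]
b=up(im[170:300,130:430],1.3*1.3); y0=340;W[y0:y0+b.shape[0],:b.shape[1]]=b[:260]
c=up(i3[285:400,215:300],2.2); W[y0:y0+c.shape[0],550:550+c.shape[1]]=c
cv2.imwrite('pics/sheet.png',W[:,:,::-1])
E
```

```text
[559.935 112.083 518.765] [ 0.481  0.236  0.077  0.    -1.414 -1.85 ] 0.013345568328762556
```

View pics/sheet.png

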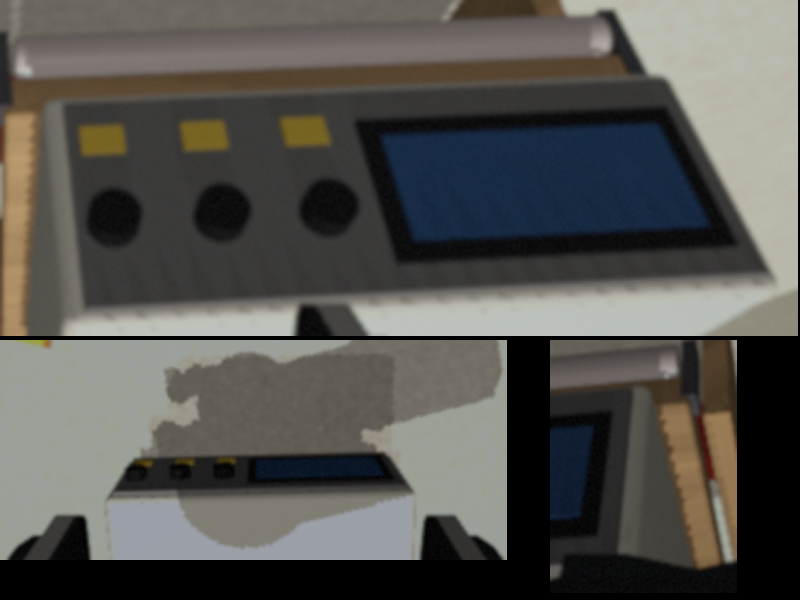

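The sheet gives these meter front corners:
- **s1:** lower (292,202) and (513,193), upper (299,279) and (552,266).
- **s4:** lower (213,240) and (358,237), upper (194,262) and (374,259).

I'll fit the stand's pose to these points by least squares.

```bash
cat > fit.py <<'E'
from h import *
import pickle
from scipy.optimize import least_squares
M={n:pickle.load(open(n+'.pkl','rb'))[1] for n in('s1','s3','s4')}
C={'LL':(-29,-95,116),'LR':(-29,95,116),'UL':(-29,-95,188),'UR':(-29,95,188)}
obs=[('s1','LL',(293.5,201.8)),('s1','LR',(513.2,192.9)),('s1','UR',(551.8,265.7)),('s1','UL',(299.5,277.5)),
('s4','LL',(212.8,239.8)),('s4','LR',(357.8,236.9)),('s4','UL',(193.9,262.3)),('s4','UR',(374.4,258.8)),('s3','LR',(257.5,306.8))]
rol=[('s1',(310,184.8),(390,181.3)),('s3',(90,310.8),(240,297.7))]
def tilt(p,t): d=np.array(p,float)-[190,0,74];c,s=np.cos(t),np.sin(t);return np.array([190+d[0]*c-d[2]*s,d[1],74+d[0]*s+d[2]*c])
def world(q,p): c,s=np.cos(q[2]),np.sin(q[2]);return np.array([q[0]+c*p[0]-s*p[1],q[1]+s*p[0]+c*p[1],q[3]+p[2]])
def res(q,t=.06,use=('s1','s3','s4'),r=True):
    o=[]
    for n,k,uv in obs:
        if n in use: o+=list(proj(M[n],world(q,tilt(C[k],t)))[0]-uv)
    for n,a,b in rol if r else []:
        if n in use:
            e=[proj(M[n],world(q,tilt((0,y,83),t)))[0] for y in(-60,60)]
            a_,b_=np.array(a),np.array(b);nn=np.array([-(b_-a_)[1],(b_-a_)[0]]);nn/=np.linalg.norm(nn)
            o+=[nn@(p-a_) for p in e]
    return np.array(o)
if __name__=='__main__':
    for kw in [{},{'r':False},{'use':('s1',)},{'use':('s4',),'r':False},{'use':('s1','s3')}]:
        f=least_squares(res,[650,133,.2,0],kwargs=kw,loss='soft_l1'); J=f.jac;print(kw,f.x,'rms',np.sqrt((f.fun**2).mean()))
        if not kw: print(f.fun)
E
python3 fit.py
```

```text
{} [671.319 139.15    0.216  -3.632] rms 3.0509209121052066
[-2.677 -6.852 -1.164 -5.356  2.24  -0.063 -0.491  0.576 -5.695 -0.352
  3.223  0.475 -1.472  0.649  2.518  1.729  5.267 -5.296 -1.111  0.385
  1.117  1.232]
{'r': False} [671.788 139.246   0.213  -3.525] rms 3.247744976071328
{'use': ('s1',)} [675.231 142.407   0.227  -4.916] rms 2.314932078112014
{'use': ('s4',), 'r': False} [675.272 139.979   0.223 -14.058] rms 1.4994102518767956
{'use': ('s1', 's3')} [671.993 139.156   0.205  -3.464] rms 3.103913322199144
```

```bash
python3 - <<'E'
from fit import *
o={(n,k):uv for n,k,uv in obs}
P={}
for k in C:
    P[k],e=tri([(M['s1'],o['s1',k]),(M['s4'],o['s4',k])]);print(k,P[k],np.array(e))
print('w low',np.linalg.norm(P['LL']-P['LR']),'w up',np.linalg.norm(P['UL']-P['UR']),'h',P['UL']-P['LL'],P['UR']-P['LR'])
im=pickle.load(open('s4.pkl','rb'))[0].mean(2).astype(int)
print('row 266 L',im[266,185:205],'R',im[266,368:384]); print('row245 L',im[245,200:220],'R',im[245,352:376]);print('col285',im[228:268,285]);print('col330',im[228:268,330])
i1=pickle.load(open('s1.pkl','rb'))[0].mean(2).astype(int)
print('s1 row235',i1[235,285:312],i1[235,525:550]);print('col 400',i1[185:205,400],i1[255:280,400])
E
```

```text
LL [660.228  44.385 104.102] [4.16  2.834]
LR [617.431 218.724 107.391] [0.531 0.313]
UL [656.703  39.562 170.452] [0.775 0.552]
UR [615.05  220.884 171.511] [0.553 0.336]
w low 179.54589159803638 w up 186.0469474256999 h [-3.526 -4.822 66.35 ] [-2.382  2.159 64.12 ]
row 266 L [156 155 155 155 155 154 149 142 146 153 156 157 156 157 156 157 156 157
 158 157] R [161 160 161 160 160 158 153 149 152 155 156 156 156 155 155 155]
row245 L [156 155 151 135 104  64  30  11   9   7   6   5   7   7   7  15  27  36
  40  38] R [ 25  21  15  10   8   1  12  17  25  30  32  49  80 116 141 153 155 155
 155 156 155 157 155 156]
col285 [ 91  91  91  93  95  95  93  93  90  77  50  24  16  19  24  22  23  23
  22  24  25  22  23  20  10  10  14  26  34  48  64  67  70  82  95 108
 116 120 123 123]
col330 [ 91  91  90  88  88  90  92  87  71  46  22  15  19  23  22  23  22  23
  24  20  24  24  19   8   9  19  27  33  48  60  67  72  85  99 108 115
 121 122 122 122]
s1 row235 [107  92  85  81  80  81  81  82  88  97 103 106 108 110 107  91  69  58
  56  56  55  54  45  34  24  18  11] [ 14  12  12  15  29  43  52  56  56  67 101 142 168 177 178 178 179 179
 180 179 179 180 180 180 180]
col 400 [116 115 108  90  74  67  67  68  67  67  73  80  77  63  56  56  55  56
  56  57] [ 59  58  59  58  57  58  58  57  58  58  57  59  59  57  72  95 114 124
 130 129 116  96  77  67  65]
```

```bash
python3 - <<'E'
from fit import *
A,ea=tri([(M['s1'],(279,186.2)),(M['s3'],(57.7,313.4))]);B,eb=tri([(M['s1'],(493.5,176.8)),(M['s3'],(272.7,294.9))])
d=B-A;print(A,B,ea,eb,np.linalg.norm(d),'mid',(A+B)/2,'yaw',np.arctan2(-d[0],d[1]))
# bevel-aware fit: shrink the box corners by r
import fit
for r in(2,4,6):
    fit.C={'LL':(-29,-95+r,116+r),'LR':(-29,95-r,116+r),'UL':(-29,-95+r,188-r),'UR':(-29,95-r,188-r)}
    f=least_squares(fit.res,[670,139,.22,0],loss='soft_l1');print(r,f.x,np.sqrt((f.fun**2).mean()))
# top camera: wooden cheeks / meter top edge yaw
im,m=pickle.load(open('d0.pkl','rb'))['top']
E
```

```text
[684.755  37.214  74.678] [639.237 234.336  74.865] [np.float64(0.7601673082814393), np.float64(0.8069424530309021)] [np.float64(0.7798475059799193), np.float64(0.8395004779061086)] 202.30963508522098 mid [661.996 135.775  74.771] yaw 0.22693427316141598
2 [669.863 137.908   0.221  -1.272] 1.7997797013544234
4 [668.255 137.467   0.226   0.466] 1.8685570995322047
6 [667.21  138.36    0.232   0.063] 3.2050660724093376
```

The stand is near (666,137) with yaw 0.226 and height about 0–1 mm, so the ideal is about 74–75 mm and the right block (y -144) is the one. Going to grasp it near its middle.

```bash
python3 -c "
from h import *
goto([458,-148,290],toolrot(-.06,0))"
```

```text
travel [ 151.539 -234.119  229.329] dr [-0.001 -0.002  0.262]
```

move_arm:
  fingers: [72,72,72,72,72,72,72,72,72,72]
  travel:
    - [151,-234,229]
    - [151,-234,229]
    - [151,-234,229]
    - [151,-234,229]
    - [151,-234,229]
    - [151,-234,229]
    - [151,-234,229]
    - [151,-234,229]
    - [151,-234,229]
    - [151,-234,229]
  dr:
    - [0,0,0.262]
    - [0,0,0.262]
    - [0,0,0.262]
    - [0,0,0.262]
    - [0,0,0.262]
    - [0,0,0.262]
    - [0,0,0.262]
    - [0,0,0.262]
    - [0,0,0.262]
    - [0,0,0.262]

```text
clock: 6.4
position: [459.9, -147.6, 291.8]
ee_rot: [0.03, 1.0, -0.0, 0.001]
contact_force: [0.9, 0.2, 1.2]
gripper_width: 72.1
grasp_force: 0.0
```

```bash
python3 - <<'E'
from h import *
im,m=snap('wrist','g1'); s=arm.read_state();print(s['joints'])
k=cv2.morphologyEx(blue(im),cv2.MORPH_CLOSE,np.ones((3,3)))
for c in contours(k,1500): print(cv2.contourArea(c),cv2.approxPolyDP(cv2.convexHull(c),3,True)[:,0].tolist())
import itertools
Xb=np.array([[-75,-23,74],[-75,23,74],[25,-23,74],[25,23,74],[75,-23,46],[75,23,46],[-75,-23,0],[-75,23,0]])
q=[468.1,-148.4,-.06];c,s_=np.cos(q[2]),np.sin(q[2])
print(proj(m,np.c_[q[0]+c*Xb[:,0]-s_*Xb[:,1],q[1]+s_*Xb[:,0]+c*Xb[:,1],Xb[:,2]]))
goto([458,-148,197],toolrot(-.06,0))
E
```

```text
[ 0.027  0.266 -0.49   0.001 -0.812 -1.658]
7381.5 [[0, 150], [20, 153], [54, 317], [20, 350], [0, 350]]
17483.5 [[182, 140], [177, 272], [140, 318], [119, 334], [104, 337], [83, 294], [74, 143], [119, 133]]
15252.5 [[255, 117], [314, 118], [327, 124], [318, 288], [310, 325], [252, 323], [247, 277], [245, 123]]
[[237.631 123.582]
 [323.802 123.512]
 [244.073 287.931]
 [317.577 287.892]
 [250.178 326.561]
 [311.524 326.533]
 [249.633 116.166]
 [311.79  116.115]]
travel [ 2.343 -0.716 95.18 ] dr [-0.001  0.003  0.001]
```

move_arm:
  fingers: [72,72,72,46,40,35,35,35]
  travel:
    - [2,0,40]
    - [2,0,80]
    - [2,0,95]
    - [2,0,95]
    - [2,0,95]
    - [2,0,95]
    - [2,0,95]
    - [2,0,95]
  dr:
    - [0,0,0.02]
    - [0,0,0.02]
    - [0,0,0.02]
    - [0,0,0.02]
    - [0,0,0.02]
    - [0,0,0.02]
    - [0,0,0.02]
    - [0,0,0.02]

```text
clock: 7.25
position: [457.4, -147.9, 197.2]
ee_rot: [0.04, 0.999, -0.0, 0.001]
contact_force: [0.0, 3.3, 3.8]
gripper_width: 45.5
grasp_force: 62.0
```

```bash
python3 -c "
from h import *
s=arm.read_state();print(s['joints'],s['gripper_width'],s['grasp_force'],s['position'])
import numpy as np
y=.226;o=np.array([666,137.]);e=np.array([np.cos(y),np.sin(y)])
# grasp at block x=-10: block centre target stand x=-125
g=o+e*(-125-10);print(g);goto([g[0],g[1],s['position'][2]],toolrot(y))"
```

```text
[ 0.026  0.414 -0.592  0.001 -0.562 -1.678] 45.513239011195154 61.960623264312744 [ 457.404 -147.856  197.164]
[534.433 106.749]
travel [-56.24  259.989   0.105] dr [-0.     0.002 -0.307]
```

move_arm:
  fingers: [35,35,35,35,35,35,35,35,35,35]
  travel:
    - [0,0,-35]
    - [-8,40,-40]
    - [-17,80,-40]
    - [-26,120,-40]
    - [-35,160,-40]
    - [-44,200,-40]
    - [-52,240,-40]
    - [-56,260,-40]
    - [-56,260,-40]
    - [-56,260,-40]
  dr:
    - [0,0,0]
    - [0,0,-0.05]
    - [0,0,-0.1]
    - [0,0,-0.15]
    - [0,0,-0.2]
    - [0,0,-0.25]
    - [0,0,-0.3]
    - [0,0,-0.307]
    - [0,0,-0.307]
    - [0,0,-0.307]

```text
clock: 8.25
position: [533.3, 106.3, 235.6]
ee_rot: [-0.113, 0.994, -0.0, -0.001]
contact_force: [-0.4, -0.1, -1.4]
gripper_width: 45.2
grasp_force: 62.6
```

```bash
python3 -c "
from h import *
im,m=snap('wrist','c1');s=arm.read_state();print(s['joints'],s['gripper_width'],s['grasp_force'],s['position'],s['contact_force'])
k=cv2.morphologyEx(blue(im),cv2.MORPH_CLOSE,np.ones((3,3)))
for c in contours(k,1500): print(cv2.contourArea(c),cv2.approxPolyDP(cv2.convexHull(c),3,True)[:,0].tolist())
goto([534.4,106.7,200],toolrot(.226))"
```

```text
[ 0.494  0.434 -0.404  0.    -0.736 -1.84 ] 45.26138426004259 62.62191295623779 [533.205 105.655 235.645] [-0.15  -1.259 -2.28 ]
37161.5 [[328, 131], [363, 154], [353, 330], [341, 381], [283, 389], [220, 382], [208, 327], [197, 155], [233, 131]]
travel [-1.465  0.774 35.642] dr [-0.001 -0.002 -0.001]
```

The block is held square to the tool. Lowering it to the bench, then sliding it partway while still gripped.

move_arm:
  fingers: [35,35,35,35,35,35,35,35,35,35]
  travel:
    - [-1,1,15]
    - [-1,1,28]
    - [-1,1,34]
    - [-1,1,37]
    - [-1,1,37.5]
    - [-12,1,37.5]
    - [-23,1,37.5]
    - [-34,1,37.5]
    - [-46,1,37.5]
    - [-53,1,37.5]
  dr:
    - [0,0,0]
    - [0,0,0]
    - [0,0,0]
    - [0,0,0]
    - [0,0,0]
    - [0,0,0]
    - [0,0,0]
    - [0,0,0]
    - [0,0,0]
    - [0,0,0]

```text
clock: 9.3
position: [587.0, 119.9, 198.6]
ee_rot: [-0.113, 0.994, -0.0, 0.001]
contact_force: [0.1, 0.6, -2.3]
gripper_width: 45.4
grasp_force: 62.6
```

```bash
python3 -c "
from h import *
im,m=snap('wrist','c2');s=arm.read_state();print(s['joints'],s['position'],s['contact_force'],s['wrist_torque'])
y=.226;c,n=np.cos(y),np.sin(y);d=s['position'][:2]-[666,137];print('stand xy',c*d[0]+n*d[1],-n*d[0]+c*d[1])
g=cv2.cvtColor(im,cv2.COLOR_RGB2HSV)
# roller rows
print([im[r,c].astype(int).mean().round() for c in (150,) for r in range(180,330,6)])"
```

```text
[ 0.471  0.558 -0.292  0.001 -0.718 -1.817] [587.546 120.067 198.588] [ 2.056  0.199 -2.335] [ 0.027 -0.203  0.017]
stand xy -80.25330247487521 1.078136206080842
[np.float64(191.0), np.float64(190.0), np.float64(190.0), np.float64(192.0), np.float64(191.0), np.float64(192.0), np.float64(191.0), np.float64(192.0), np.float64(193.0), np.float64(192.0), np.float64(192.0), np.float64(193.0), np.float64(192.0), np.float64(192.0), np.float64(191.0), np.float64(191.0), np.float64(185.0), np.float64(185.0), np.float64(180.0), np.float64(181.0), np.float64(183.0), np.float64(181.0), np.float64(181.0), np.float64(179.0), np.float64(168.0)]
```

move_arm:
  fingers: [35,35,35]
  travel:
    - [0,1,1.5]
    - [0,1,2.5]
    - [0,1,2.5]
  dr:
    - [0,0,0]
    - [0,0,0]
    - [0,0,0]

```text
clock: 9.65
position: [585.6, 120.5, 197.2]
ee_rot: [-0.113, 0.994, -0.0, 0.001]
contact_force: [1.4, -0.5, 4.3]
gripper_width: 45.2
grasp_force: 63.2
```

move_arm:
  fingers: [72,72,72,72,72,72]
  travel:
    - [0,0,0]
    - [0,0,0]
    - [0,0,0]
    - [0,0,-30]
    - [0,0,-70]
    - [0,0,-75]
  dr:
    - [0,0,0]
    - [0,0,0]
    - [0,0,0]
    - [0,0,0]
    - [0,0,0]
    - [0,0,0]

```text
clock: 10.25
position: [586.5, 121.1, 275.8]
ee_rot: [-0.113, 0.994, 0.001, 0.004]
contact_force: [0.7, 0.3, 0.7]
gripper_width: 71.9
grasp_force: 0.0
```

```bash
python3 - <<'E'
from h import *
im,m=snap('wrist','c3')
k=cv2.morphologyEx(blue(im),cv2.MORPH_CLOSE,np.ones((3,3)))
for c in contours(k,1500): print(cv2.contourArea(c),cv2.approxPolyDP(cv2.convexHull(c),3,True)[:,0].tolist())
y=.226;o=np.array([666,137.,0]);e=np.array([np.cos(y),np.sin(y),0]);l=np.array([-np.sin(y),np.cos(y),0])
Xb=np.array([[-75,-23,74],[-75,23,74],[25,-23,74],[25,23,74],[-75,-23,0],[-75,23,0]])
print(proj(m,o+e*(-71+Xb[:,:1])+l*(Xb[:,1:2]+1.5)+np.c_[np.zeros((6,2)),Xb[:,2]]))
for ret in (60,0):
    L=.36;g=o+e*-126+l*1+[0,0,42];z=e*np.sin(L)-np.array([0,0,np.cos(L)])
    p=g-z*(155+ret);print(p);goto(p,toolrot(y,L))
E
```

```text
17912.5 [[312, 116], [325, 124], [319, 289], [312, 336], [249, 337], [241, 293], [234, 124], [249, 116]]
[[232.063 126.92 ]
 [326.251 126.975]
 [239.788 302.905]
 [318.769 302.913]
 [246.361 117.216]
 [312.632 117.256]]
[469.167  92.769 243.218]
travel [120.221  -1.156  30.495] dr [ 0.001 -0.353  0.001]
[489.766  97.505 187.064]
travel [99.464 -1.211 86.79 ] dr [ 0.001 -0.353  0.001]
```

move_arm:
  fingers: [72,72,72,72,72,72,72,72,72]
  travel:
    - [50,0,-10]
    - [95,-1,10]
    - [120,-1,30]
    - [120,-1,30]
    - [110,-1,58]
    - [99,-1,87]
    - [99,-1,87]
    - [99,-1,87]
    - [99,-1,87]
  dr:
    - [0,-0.12,0]
    - [0,-0.24,0]
    - [0,-0.353,0]
    - [0,-0.353,0]
    - [0,-0.353,0]
    - [0,-0.353,0]
    - [0,-0.353,0]
    - [0,-0.353,0]
    - [0,-0.353,0]

```text
clock: 11.2
position: [507.5, 89.5, 206.7]
ee_rot: [-0.114, 0.981, 0.032, 0.152]
contact_force: [-1.0, -0.1, 0.4]
gripper_width: 71.9
grasp_force: 0.0
```

```bash
python3 - <<'E'
from h import *
s=arm.read_state();print(s['joints'],s['position'],s['contact_force'])
y=.226;o=np.array([666,137.,0]);e=np.array([np.cos(y),np.sin(y),0]);l=np.array([-np.sin(y),np.cos(y),0])
r=R.from_quat(s['ee_rot']);z=r.as_matrix()[:,2];g=s['position']+155*z-o;print('grasp stand',g@e,g@l,g[2],'lean',np.arccos(-z[2]))
goto([489.8,97.5,187],toolrot(y,.36))
goto(s['position']+70*e,toolrot(y,.36))
E
```

```text
[ 0.486  0.401 -0.709  0.319 -0.16  -2.133] [507.487  89.494 206.693] [-0.973 -0.083  0.395]
grasp stand -117.80771633916368 -6.224876832889523 59.16244050047413 lean 0.3117199993835201
travel [20.708 11.37  14.375] dr [ 0.029 -0.05   0.   ]
travel [-66.655  -0.697  21.37 ] dr [ 0.029 -0.05   0.   ]
```

```bash
python3 - <<'E'
from h import *
y=.226;o=np.array([666,137.,0]);e=np.array([np.cos(y),np.sin(y),0]);l=np.array([-np.sin(y),np.cos(y),0])
for gx,gz in ((-119,60),(-119,43)):
    L=.24;g=o+e*gx+l*1+[0,0,gz];z=e*np.sin(L)-np.array([0,0,np.cos(L)]);goto(g-z*155,toolrot(y,L))
E
```

```text
travel [-10.032  11.788  -0.498] dr [0.029 0.07  0.002]
travel [-4.84  11.318 15.682] dr [0.029 0.07  0.002]
```

move_arm:
  fingers: [72,72,72,72,72,72]
  travel:
    - [-10,12,-0.5]
    - [-10,12,-0.5]
    - [-10,12,-0.5]
    - [-5,11,15.5]
    - [-5,11,15.5]
    - [-5,11,15.5]
  dr:
    - [0.029,0.07,0.002]
    - [0.029,0.07,0.002]
    - [0.029,0.07,0.002]
    - [0.029,0.07,0.002]
    - [0.029,0.07,0.002]
    - [0.029,0.07,0.002]

```text
clock: 11.8
position: [514.0, 102.2, 193.5]
ee_rot: [-0.112, 0.987, 0.014, 0.119]
contact_force: [0.0, -0.9, -0.3]
gripper_width: 71.9
grasp_force: 0.0
```

```bash
cat > st.py <<'E'
from h import *
y=.226;o=np.array([666,137.,0]);e=np.array([np.cos(y),np.sin(y),0]);l=np.array([-np.sin(y),np.cos(y),0])
def show():
    s=arm.read_state();M=R.from_quat(s['ee_rot']).as_matrix();z=M[:,2];g=s['position']+155*z-o
    print('j',s['joints'],'F',s['contact_force'],'w',s['gripper_width'])
    print('grasp stand',g@e,g@l,g[2],'lean',np.arccos(-z[2]),'tool y dev',M[:,1]@e,'roll',M[2,1])
    return s
def aim(gx,gy,gz,L):
    g=o+e*gx+l*gy+[0,0,gz];z=e*np.sin(L)-np.array([0,0,np.cos(L)]);goto(g-z*155,toolrot(y,L))
E
python3 -c "
from st import *
show();aim(-119,1,43,.24)"
```

```text
j [ 0.51   0.441 -0.663  0.278 -0.244 -2.118] F [ 0.024 -0.898 -0.279] w 71.93950910674148
grasp stand -119.1469421337999 0.18168721239655009 42.978509206642684 lean 0.23990541056321665 tool y dev 0.00037055331124769307 roll 0.00031531895518337877
travel [-0.133  0.852  0.014] dr [ 0. -0. -0.]
```

move_arm:
  fingers: [50,44,38,35,35]
  travel:
    - [0,0.8,0]
    - [0,0.8,0]
    - [0,0.8,0]
    - [0,0.8,0]
    - [0,0.8,0]
  dr:
    - [0,0,0]
    - [0,0,0]
    - [0,0,0]
    - [0,0,0]
    - [0,0,0]

```text
clock: 12.3
position: [514.6, 103.8, 194.5]
ee_rot: [-0.112, 0.986, 0.014, 0.12]
contact_force: [-2.1, 0.1, 5.6]
gripper_width: 45.5
grasp_force: 60.5
```

move_arm:
  fingers: [35,35,35,35,35,35,35,35]
  travel:
    - [-4.9,0,1.2]
    - [-9.7,0,2.4]
    - [-14.6,0,3.6]
    - [-19.4,0,4.8]
    - [-24.3,0,6]
    - [-29.1,0,7.1]
    - [-29.1,0,7.1]
    - [-29.1,0,7.1]
  dr:
    - [0,0,0]
    - [0,0,0]
    - [0,0,0]
    - [0,0,0]
    - [0,0,0]
    - [0,0,0]
    - [0,0,0]
    - [0,0,0]

```text
clock: 13.1
position: [542.8, 109.8, 194.6]
ee_rot: [-0.112, 0.987, 0.013, 0.119]
contact_force: [-6.5, -2.7, 10.4]
gripper_width: 45.2
grasp_force: 61.5
```

```bash
python3 -c "
from st import *
show();aim(-62,1,43,.24)"
```

```text
j [ 0.5    0.476 -0.569  0.219 -0.302 -2.047] F [-6.532 -2.69  10.432] w 45.17183749527799
grasp stand -89.36518558639096 1.1040625380332043 44.00194213283831 lean 0.2395999921977114 tool y dev 0.0002983519394133295 roll -0.00012376469953598312
travel [-26.284  -0.125   7.467] dr [-0. -0. -0.]
```

move_arm:
  fingers: [35,35,35,35,35,35,35,35]
  travel:
    - [-4.5,0,0.9]
    - [-9,0,2]
    - [-13.5,0,3.1]
    - [-18,0,4.2]
    - [-22.5,0,5.3]
    - [-26.2,0,6.2]
    - [-26.2,0,6.2]
    - [-26.2,0,6.2]
  dr:
    - [0,0,0]
    - [0,0,0]
    - [0,0,0]
    - [0,0,0]
    - [0,0,0]
    - [0,0,0]
    - [0,0,0]
    - [0,0,0]

```text
clock: 13.9
position: [568.4, 115.7, 194.6]
ee_rot: [-0.111, 0.987, 0.013, 0.118]
contact_force: [-8.8, -1.0, 10.5]
gripper_width: 45.4
grasp_force: 61.6
```

```bash
python3 - <<'E'
from st import *
s=show()
im,m=snap('wrist','c4')
k=cv2.morphologyEx(blue(im),cv2.MORPH_CLOSE,np.ones((3,3)))
for c in contours(k,1500): print(cv2.contourArea(c),cv2.approxPolyDP(cv2.convexHull(c),3,True)[:,0].tolist())
print(proj(m,[o+e*(-62-26.5)+l*(1+d)+[0,0,74] for d in(-23,23)]))
E
```

```text
j [ 0.489  0.508 -0.489  0.181 -0.349 -1.998] F [-8.84  -1.03  10.457] w 45.38184656995225
grasp stand -63.447682172111485 1.001423584895848 43.95173308737549 lean 0.23743210656803845 tool y dev 0.0010461530343986016 roll -0.0003380038253444663
25038.0 [[326, 188], [356, 301], [355, 324], [341, 381], [282, 389], [221, 382], [204, 310], [234, 189]]
[[206.153 313.624]
 [355.984 313.432]]
```

Near-end corners are centred (204 and 356 against a predicted 206 and 356), so the block is square, on the centre line, and the lip is on its flat top. I'll release, back off, narrow the fingers and push the last 43 mm from behind.

move_arm:
  fingers: [72,72,72,72,72,72,72,72,72]
  travel:
    - [0,0,0]
    - [0,0,0]
    - [0,0,0]
    - [0,0,0]
    - [15,0,-3.5]
    - [30,0,-7]
    - [45,0,-11]
    - [50,0,-12]
    - [50,0,-12]
  dr:
    - [0,0,0]
    - [0,0,0]
    - [0,0,0]
    - [0,0,0]
    - [0,0,0]
    - [0,0,0]
    - [0,0,0]
    - [0,0,0]
    - [0,0,0]

```text
clock: 14.85
position: [519.5, 104.8, 193.7]
ee_rot: [-0.112, 0.986, 0.014, 0.119]
contact_force: [0.7, 0.8, 0.5]
gripper_width: 72.1
grasp_force: 0.0
```

```bash
python3 - <<'E'
from st import *
s=show()
im,m=snap('wrist','c5')
k=cv2.morphologyEx(blue(im),cv2.MORPH_CLOSE,np.ones((3,3)))
for c in contours(k,1500): print(cv2.contourArea(c),cv2.approxPolyDP(cv2.convexHull(c),3,True)[:,0].tolist())
for Z in(74,0): print(proj(m,[o+e*-88.5+l*(1+d)+[0,0,Z] for d in(-23,23)]))
aim(-112,1,40,.22)
E
```

```text
j [ 0.51   0.448 -0.645  0.267 -0.255 -2.106] F [0.718 0.813 0.527] w 72.14481538070335
grasp stand -113.05871283352563 1.5038918538257005 43.12107595590007 lean 0.2405565172345282 tool y dev -0.0002874868730543106 roll 0.00046264380440845174
11141.5 [[319, 268], [336, 382], [286, 388], [223, 382], [240, 269]]
[[219.559 404.9  ]
 [340.007 404.772]]
[[239.318 272.109]
 [320.562 272.036]]
travel [-2.665 -0.587  3.309] dr [0.001 0.022 0.   ]
```

```bash
python3 - <<'E'
from st import *
for a in((-113,1,38,.24),(-100,1,38,.27),(-84,1,38,.3),(-70,1,38,.33)): aim(*a)
E
```

```text
travel [ 1.884 -0.588  4.975] dr [0.001 0.002 0.   ]
travel [-6.088 -0.592  8.149] dr [ 0.001 -0.028  0.   ]
travel [-16.978  -0.597  12.179] dr [ 0.001 -0.058  0.   ]
travel [-25.934  -0.602  15.87 ] dr [ 0.001 -0.088  0.   ]
```

move_arm:
  fingers: [20,20,20,20,20,20]
  travel:
    - [0,0,0]
    - [-1,-0.5,5]
    - [-1,-0.5,5]
    - [-1,-0.5,5]
    - [-1,-0.5,5]
    - [-1,-0.5,5]
  dr:
    - [0,0,0]
    - [0,0,0]
    - [0,0,0]
    - [0,0,0]
    - [0,0,0]
    - [0,0,0]

```text
clock: 15.5
position: [522.1, 104.9, 189.1]
ee_rot: [-0.112, 0.986, 0.014, 0.119]
contact_force: [-0.7, -0.6, 0.7]
gripper_width: 20.2
grasp_force: 0.0
```

```bash
python3 - <<'E'
from st import *
show()
for a in((-100,1,38,.27),(-84,1,38,.3),(-70,1,38,.33)): aim(*a)
E
```

```text
j [ 0.507  0.459 -0.646  0.277 -0.243 -2.113] F [-0.677 -0.56   0.676] w 20.219132794322228
grasp stand -110.42120906049031 1.091947730051595 38.54416235472232 lean 0.24101354040831777 tool y dev 4.601747639800776e-05 roll 0.0006612737748252946
travel [-5.498  0.005  3.081] dr [ 0.001 -0.029 -0.   ]
travel [-16.39    0.005   7.104] dr [ 0.001 -0.059 -0.   ]
travel [-25.348   0.004  10.79 ] dr [ 0.001 -0.089 -0.   ]
```

move_arm:
  fingers: [20,20,20,20,20,20,20,20,20]
  travel:
    - [-2.7,0,1.5]
    - [-5.5,0,3]
    - [-9,0,4.4]
    - [-12.7,0,5.7]
    - [-16.4,0,7.1]
    - [-20.8,0,8.9]
    - [-25.3,0,10.8]
    - [-25.3,0,10.8]
    - [-25.3,0,10.8]
  dr:
    - [0,-0.015,0]
    - [0,-0.029,0]
    - [0,-0.039,0]
    - [0,-0.049,0]
    - [0,-0.059,0]
    - [0,-0.074,0]
    - [0,-0.089,0]
    - [0,-0.089,0]
    - [0,-0.089,0]

```text
clock: 16.4
position: [556.4, 109.6, 192.8]
ee_rot: [-0.112, 0.981, 0.023, 0.157]
contact_force: [-0.7, 0.3, -1.0]
gripper_width: 20.3
grasp_force: 0.5
```

```bash
python3 - <<'E'
from st import *
s=show()
im,m=snap('wrist','c6')
k=cv2.morphologyEx(blue(im),cv2.MORPH_CLOSE,np.ones((3,3)))
for c in contours(k,300): print(cv2.contourArea(c),cv2.approxPolyDP(cv2.convexHull(c),3,True)[:,0].tolist())
for Z in(74,0): print(proj(m,[o+e*-53+l*(1+d)+[0,0,Z] for d in(-23,23)]))
for a in((-66,1,38,.33),(-58,1,38,.33)): aim(*a)
E
```

```text
j [ 0.469  0.484 -0.629  0.419 -0.16  -2.217] F [-0.701  0.33  -1.03 ] w 20.288141749245053
grasp stand -64.5125993891077 -0.48864221048560275 45.54388213175534 lean 0.3180308876713672 tool y dev -0.0031217197937206194 roll 0.010489722370729614
7132.0 [[321, 252], [324, 270], [315, 380], [285, 389], [247, 382], [241, 253]]
[[224.135 380.087]
 [347.23  378.908]]
[[240.687 245.487]
 [324.549 245.018]]
travel [5.666 3.049 6.885] dr [ 0.011 -0.012 -0.   ]
travel [-1.933  3.022  9.387] dr [ 0.011 -0.012 -0.   ]
```

```bash
python3 - <<'E'
from st import *
for a in((-66,0.5,42,.285),(-62,0.5,42,.285),(-58,.5,42,.285)): aim(*a)
E
```

```text
travel [-2.559  2.59   3.154] dr [0.011 0.033 0.   ]
travel [-6.359  2.577  4.405] dr [0.011 0.033 0.   ]
travel [-10.158   2.563   5.656] dr [0.011 0.033 0.   ]
```

move_arm:
  fingers: [20,20,20,20]
  travel:
    - [-1.5,1.5,1.5]
    - [-2.5,2.6,3.2]
    - [-2.5,2.6,3.2]
    - [-2.5,2.6,3.2]
  dr:
    - [0.005,0.02,0]
    - [0.011,0.033,0]
    - [0.011,0.033,0]
    - [0.011,0.033,0]

```text
clock: 16.85
position: [558.5, 112.8, 190.3]
ee_rot: [-0.112, 0.984, 0.016, 0.141]
contact_force: [-0.1, -0.2, 0.5]
gripper_width: 20.0
grasp_force: 0.0
```

```bash
python3 - <<'E'
from st import *
s=show()
for a in((-66,0.5,42,.285),(-62,0.5,42,.285),(-58,.5,42,.285)): aim(*a)
E
```

```text
j [ 0.485  0.496 -0.582  0.323 -0.229 -2.135] F [-0.063 -0.235  0.511] w 20.023044369789822
grasp stand -66.80235870354419 0.45403181547632726 41.47539270128814 lean 0.2838178086719353 tool y dev -0.000257005850407274 roll -0.0005189069252220825
travel [-0.734 -0.02  -0.279] dr [-0.    -0.001  0.   ]
travel [-4.574 -0.022  0.841] dr [-0.    -0.001  0.   ]
travel [-8.414 -0.023  1.961] dr [-0.    -0.001  0.   ]
```

move_arm:
  fingers: [20,20,20,20,20,20]
  travel:
    - [-1,0,0.3]
    - [-2,0,0.6]
    - [-3,0,0.9]
    - [-4,0,1.1]
    - [-5,0,1.4]
    - [-5,0,1.4]
  dr:
    - [0,0,0]
    - [0,0,0]
    - [0,0,0]
    - [0,0,0]
    - [0,0,0]
    - [0,0,0]

```text
clock: 17.45
position: [562.2, 113.2, 189.5]
ee_rot: [-0.111, 0.984, 0.015, 0.138]
contact_force: [-4.7, -0.1, 3.3]
gripper_width: 20.1
grasp_force: 2.4
```

```bash
python3 - <<'E'
from st import *
s=show()
im,m=snap('wrist','c7')
k=cv2.morphologyEx(blue(im),cv2.MORPH_CLOSE,np.ones((3,3)))
for c in contours(k,300): print(cv2.contourArea(c),cv2.approxPolyDP(cv2.convexHull(c),3,True)[:,0].tolist())
for x in(-50,-45): print(proj(m,[o+e*x+l*(.5+d) for d in(-23,23)]))
E
```

```text
j [ 0.484  0.503 -0.566  0.304 -0.244 -2.115] F [-4.699 -0.142  3.332] w 20.122337333200544
grasp stand -63.86487827934203 -0.3061520972062158 40.53399164661525 lean 0.27886653408867973 tool y dev 0.0008855071309423842 roll -0.0019950596928621084
6450.5 [[302, 260], [315, 379], [286, 388], [248, 382], [247, 355], [259, 260]]
[[240.133 257.665]
 [325.    257.654]]
[[240.754 264.461]
 [324.35  264.454]]
```

move_arm:
  fingers: [20,20,20,20]
  travel:
    - [-1,0,0.1]
    - [-2,0,0.4]
    - [-3,0,0.7]
    - [-3,0,0.7]
  dr:
    - [0,0,0]
    - [0,0,0]
    - [0,0,0]
    - [0,0,0]

```text
clock: 17.9
position: [564.7, 113.6, 189.6]
ee_rot: [-0.111, 0.984, 0.014, 0.138]
contact_force: [-7.2, -0.2, 4.0]
gripper_width: 20.1
grasp_force: 3.3
```

move_arm:
  fingers: [20,20,20,20]
  travel:
    - [-1,0,0.2]
    - [-2,0,0.4]
    - [-2,0,0.4]
    - [-2,0,0.4]
  dr:
    - [0,0,0]
    - [0,0,0]
    - [0,0,0]
    - [0,0,0]

```text
clock: 18.3
position: [566.7, 114.1, 189.6]
ee_rot: [-0.111, 0.984, 0.014, 0.138]
contact_force: [-6.6, -0.2, 3.1]
gripper_width: 19.8
grasp_force: 3.1
```

```bash
python3 - <<'E'
from st import *
s=show()
im,m=snap('wrist','c8')
k=cv2.morphologyEx(blue(im),cv2.MORPH_CLOSE,np.ones((3,3)))
for c in contours(k,300): print(cv2.contourArea(c),cv2.approxPolyDP(cv2.convexHull(c),3,True)[:,0].tolist())
for x in(-50,-45): print(proj(m,[o+e*x+l*(.5+d) for d in(-23,23)]))
E
```

```text
j [ 0.483  0.508 -0.548  0.289 -0.256 -2.098] F [-6.574 -0.163  3.098] w 19.807177979381002
grasp stand -59.4676367843137 -0.5192043148193083 40.54705065710675 lean 0.27743082077212194 tool y dev 0.001152794229365169 roll -0.00239041007526394
6446.0 [[302, 260], [314, 382], [287, 388], [247, 382], [259, 261]]
[[240.047 251.647]
 [326.047 251.64 ]]
[[240.678 258.633]
 [325.376 258.63 ]]
```

move_arm:
  fingers: [20,20,20,20]
  travel:
    - [-1,0,0.2]
    - [-2,0,0.4]
    - [-2,0,0.4]
    - [-2,0,0.4]
  dr:
    - [0,0,0]
    - [0,0,0]
    - [0,0,0]
    - [0,0,0]

```text
clock: 18.75
position: [568.7, 114.5, 189.6]
ee_rot: [-0.111, 0.984, 0.014, 0.137]
contact_force: [-6.2, 0.6, 3.2]
gripper_width: 19.5
grasp_force: 2.9
```

move_arm:
  fingers: [20,20,20]
  travel:
    - [-1,0,0.3]
    - [-2,0,0.6]
    - [-2,0,0.6]
  dr:
    - [0,0,0]
    - [0,0,0]
    - [0,0,0]

```text
clock: 19.05
position: [569.6, 114.7, 189.6]
ee_rot: [-0.111, 0.984, 0.014, 0.136]
contact_force: [-11.3, 1.2, 6.7]
gripper_width: 19.4
grasp_force: 5.6
```

move_arm:
  fingers: [20,20,20]
  travel:
    - [-1,0,0.3]
    - [-1,0,0.3]
    - [-1,0,0.3]
  dr:
    - [0,0,0]
    - [0,0,0]
    - [0,0,0]

```text
clock: 19.35
position: [569.9, 114.6, 189.4]
ee_rot: [-0.111, 0.984, 0.013, 0.135]
contact_force: [-14.5, 1.4, 7.9]
gripper_width: 19.5
grasp_force: 6.6
```

```bash
python3 - <<'E'
from st import *
show()
E
```

```text
j [ 0.482  0.513 -0.534  0.274 -0.27  -2.083] F [-14.539   1.365   7.907] w 19.504057868639354
grasp stand -56.91913492245862 -0.9436784583925247 40.081998584503594 lean 0.2725469083396653 tool y dev 0.0017815470266165183 roll -0.0038197137132334677
```

Force is rising without motion, so the block is home against the stop. Backing off to check.

move_arm:
  fingers: [20,20,20,20,20,20,20,20,20,20]
  travel:
    - [5,0,-1.5]
    - [15,0,-4.5]
    - [30,0,-10]
    - [40,0,-25]
    - [45,0,-60]
    - [50,0,-105]
    - [55,0,-150]
    - [55,0,-150]
    - [55,0,-150]
    - [55,0,-150]
  dr:
    - [0,0,0]
    - [0,0,0]
    - [0,0,0]
    - [0,0,0]
    - [0,0,0]
    - [0,0,0]
    - [0,0,0]
    - [0,0,0]
    - [0,0,0]
    - [0,0,0]

```text
clock: 20.35
position: [481.0, 94.8, 318.4]
ee_rot: [-0.111, 0.984, 0.015, 0.139]
contact_force: [0.1, 0.4, -0.3]
gripper_width: 19.7
grasp_force: 0.0
```

```bash
python3 - <<'E'
from st import *
s=show();print(s['position'])
im,m=snap('wrist','v1')
k=cv2.morphologyEx(blue(im),cv2.MORPH_CLOSE,np.ones((3,3)))
for c in contours(k,300): print(cv2.contourArea(c),cv2.approxPolyDP(cv2.convexHull(c),2,True)[:,0].tolist())
for x in(-45,-40): print(proj(m,[o+e*x+l*d+[0,0,z] for z in(0,74) for d in(-23,23)]).tolist())
a=cv2.resize(im[150:350,130:430],None,fx=2.6,fy=2.6,interpolation=cv2.INTER_CUBIC); cv2.imwrite('pics/v1c.png',a[:,:,::-1])
E
```

```text
j [ 0.545  0.193 -0.588  0.175 -0.529 -2.03 ] F [ 0.052  0.355 -0.349] w 19.659765066936217
grasp stand -146.82757614847677 0.10642100062773605 169.44732776246155 lean 0.28098889871249916 tool y dev 0.0006200331842044092 roll -0.0011175876423813492
[480.95   94.759 318.368]
3790.5 [[302, 239], [305, 325], [257, 325], [260, 240]]
[[257.94268566791794, 235.63726328347872], [303.94377624650144, 235.61092260953214], [252.9181334172481, 292.1430833205784], [308.9826134481034, 292.12444877207855]]
[[258.1350039832259, 239.5205735859196], [303.75913976631944, 239.49520204694338], [253.2021849949052, 296.30409822929505], [308.7077435824703, 296.2866314413067]]
```

View pics/v1c.png

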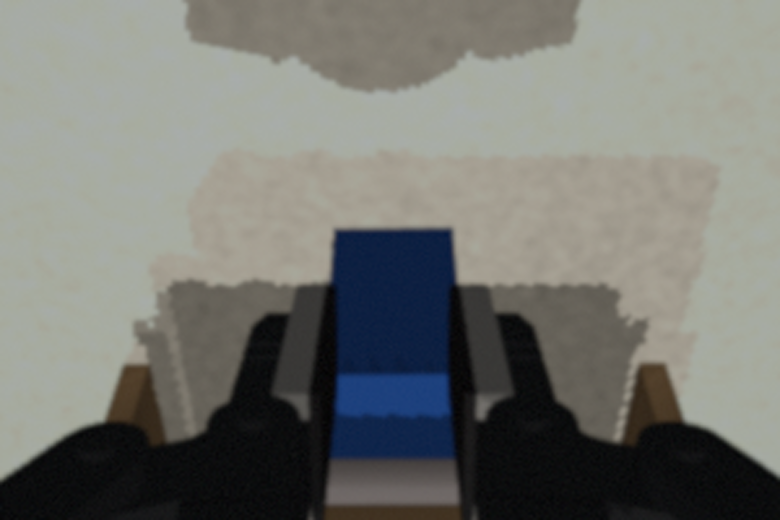

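The block sits square and central: its near edge is level at columns 335–452 of the crop, midway between the cheeks at 150 and 640, and the lip rests on its flat top. A last check of level from the first shelf viewpoint.

```bash
python3 - <<'E'
from h import *
goto([474,-32,322],R.from_quat([-.107,.926,.074,.355]))
E
```

```text
travel [  32.712 -121.966  -13.494] dr [-0.069 -0.459  0.006]
```

move_arm:
  fingers: [85,85,85,85,85,85,85,85,85,85]
  travel:
    - [0,-40,-10]
    - [10,-80,-12]
    - [33,-122,-13.5]
    - [33,-122,-13.5]
    - [33,-122,-13.5]
    - [33,-122,-13.5]
    - [33,-122,-13.5]
    - [33,-122,-13.5]
    - [33,-122,-13.5]
    - [33,-122,-13.5]
  dr:
    - [0,0,0]
    - [-0.03,-0.1,0]
    - [-0.05,-0.2,0]
    - [-0.06,-0.3,0]
    - [-0.06,-0.4,0]
    - [-0.066,-0.44,0.005]
    - [-0.066,-0.44,0.005]
    - [-0.066,-0.44,0.005]
    - [-0.066,-0.44,0.005]
    - [-0.066,-0.44,0.005]

```text
clock: 21.4
position: [473.8, -31.8, 322.6]
ee_rot: [-0.108, 0.929, 0.072, 0.347]
contact_force: [-0.1, 0.2, -0.6]
gripper_width: 85.0
grasp_force: 0.0
```

```bash
python3 - <<'E'
from fit import *
im,m=snap('wrist','v2');s=arm.read_state();print(s['position'],s['joints'],abs(s['joint_vel']).max(),m['pose'][:3,3])
g=im.astype(int).mean(2).astype(int)
q=[669,138,.226,0.5]
for t in(.06,.03,0,-.03): print(t,'roller',proj(m,[world(q,tilt((0,yy,83),t)) for yy in(-60,60)]).round(1).tolist(),'meter low/up y0',proj(m,[world(q,tilt((-29,30,z),t)) for z in(116,188)]).round(1).tolist())
p=proj(m,[world(q,tilt((0,60,83),0)),world(q,tilt((-29,30,116),0))])
for c in (int(p[0,0]),int(p[1,0])): print(c,'from 150:',g[150:300,c])
# same model against s1 before
m1=M['s1'];print('s1 before',proj(m1,[world(q,tilt((0,yy,83),.06)) for yy in(-60,60)]),'low/up',proj(m1,[world(q,tilt((-29,30,z),.06)) for z in(116,188)]))
E
```

```text
[473.757 -31.792 322.78 ] [ 0.247  0.131 -0.559 -0.297 -0.165 -1.312] 0.004931635428810502 [433.901 -37.645 247.055]
0.06 roller [[323.8, 192.3], [447.0, 188.0]] meter low/up y0 [[440.1, 199.3], [472.3, 280.6]]
0.03 roller [[324.6, 197.4], [448.9, 192.9]] meter low/up y0 [[442.0, 206.7], [473.3, 291.1]]
0 roller [[325.3, 202.6], [450.6, 198.0]] meter low/up y0 [[443.8, 214.2], [474.1, 301.6]]
-0.03 roller [[326.0, 208.1], [452.3, 203.4]] meter low/up y0 [[445.5, 222.0], [474.8, 312.1]]
450 from 150: [105 107 117 137 146 141 142 127  93  65  55  52  53  53  54  54  54  55
  56  57  56  56  55  55  55  54  54  56  55  54  53  55  53  54  53  54
  54  63  80  94  99 102 105 108 111 114 118 120 122 122 121 121 119 110
  89  75  73  74  74  73  73  72  72  71  74  83  94  94  77  63  60  59
  58  59  59  59  59  58  53  38  20  14  12  15  17  31  46  50  51  51
  49  52  51  51  51  51  51  51  50  51  52  50  51  51  52  52  50  51
  50  52  51  51  51  52  52  51  51  50  51  51  50  50  49  49  49  45
  40  28  14  14  16  14  13  20  28  47  62  65  64  63  60  59  57  58
  64  87 111 123 131 152]
443 from 150: [107 108 108 108 108 108 107 108 107 107 111 118 123 116 110 115 117  97
  72  57  54  53  53  53  53  55  55  55  55  56  56  57  55  54  55  54
  55  60  75  91  99 102 104 107 109 114 116 120 122 122 121 121 120 112
  95  78  74  73  74  74  74  73  72  72  73  80  92  95  81  65  59  60
  60  58  60  60  58  60  56  42  26  12  15  14  14  23  39  47  50  51
  50  51  52  51  50  51  50  51  52  52  52  52  51  51  52  51  51  50
  51  51  50  51  50  51  50  51  50  48  48  49  48  49  51  50  51  53
  50  32  17  12  11  12  14  13  26  43  60  65  65  66  65  64  64  65
  64  75  98 121 142 159]
s1 before [[323.105 185.65 ]
 [447.171 181.015]] low/up [[440.239 192.4  ]
 [472.171 274.016]]
```

The roller and meter moved exactly as the model predicts for tilt ≈ 0 (roller row 195.8, the predicted row with the same offset as before). The shelf is level, so I'm handing in.

```bash
python3 -c "
from bench import arm
print(arm.job_done())"
```

```text
the job is handed in; nothing more can be done
None
```

The 74 mm block is under the front lip, square and centred, pushed gently home against the red stop bar; the shelf measures level, and I handed the job in at about 21 s (no verdict was returned).

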